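Discard a used deep-well plate through the flap of a bench chute

ROBOT

A 6-joint arm with a two-finger parallel gripper is mounted at the origin on the work surface. World frame = base frame: x ahead of the robot, y to its left, z up, the work surface at z = 0. Lengths are in mm, angles in rad, forces in N, time in s.
With the tool pointing down it reaches from about 300 to 775 mm from the base axis. Payload 14.6 kg.
Tool frame: the origin (TCP) lies between the finger pads; the fingertips stand 8 mm ahead of it and the grasp point (between the pads) lies 11 mm behind it; z points along the fingers, y is the direction in which the jaws open and shut (so a half turn about z gives the same grasp; the last joint's range is limited). The gripper opens to 94 mm and grips with 3 to 60 N. Pads are 16 mm wide; open, the fingers measure 119 mm over their backs; the gripper's body (75 mm by 177 mm) begins 78 mm behind the grasp point.
Start: joints at [1.283, 0.3, 1.521, -0, 1.321, -0.067], TCP at [120.454, 536.638, 213.446] pointing down, gripper open.
Joint ranges: [-3.03, 3.03], [-0.79, 2.21], [0.23, 2.52], [-1.04, 4.18], [0, 3.07], [-2.55, 2.55]. Speed limits (rad/s): [2.22, 2.22, 2.57, 3.14, 3.14, 3.14].

INTERFACE

Orientations are given as [roll, pitch, yaw] about the fixed x, y, z axes, in that order (R = Rz(yaw) Ry(pitch) Rx(roll)).
In Python, from cell import manip, cams, models gives the robot as it stands. The module is installed in compiled form; this text tells all that it offers.
- The arm moves only by the shell command python3 -m pendant 'ROWS' [OPENING] [FORCE]. ROWS is JSON, a list that holds one entry, the list of rows, each a list of 4 numbers: the shift along the tool's x, y, z in cm, then the turn about the tool's z in rad. In form: [[[x, y, z, roll], ...]]. A call has 1 to 5 rows; each row is the pose to reach, as a shift and turn from the pose commanded when the call began, along the tool's axes at that moment; what a row does not reach only later rows make up. A row lasts 1/10 s, in which the tool goes at most 50 mm and 8.59 degrees, less where a joint would pass 70% of its speed; a pose out of reach is approached as far as the arm can. A call with a gripper value outside its range is refused whole. OPENING is the opening, from -1 (shut) to 1 (fully open), so that 0 is half open, set as the call begins (- or left out, the last holds). The fingers move at their own pace and stop on an object; FORCE is the grip in N (left out, the last holds). Time passes only in rows, so rows that repeat a pose let the fingers close. It gives the time, the measured TCP pose, the force and the opening at its end, in the units of the state.
- manip.read_state(): the state, without advancing time (a new reading comes with each control period).
- cams.camera(name): name is "scene" or "top"; returns a dict with "frame" (384x512x3 uint8, red, green, blue), "K" (3x3 intrinsics, pixels), "pose" (4x4, takes a point from camera to world coordinates). Camera axes: x right, y down, z forward; pixel columns grow to the right and rows downward; lengths in mm; the calibration is good to about 2 mm. A picture is of the moment at which its call begins. There is no depth.
- manip.sign_off(): hands the job in, once; it reports no verdict.
Trained networks look in the newest picture that a camera, given by its name, has taken for a name from the list of things; names that differ only in an ending like _2 or _b are one class to them, and where a whole thing is asked for, a point or a joint stands for the part that bears it (a point fixed in the world has none). Each returns a list of dicts, best first, with "score" (0 to 1); they miss things now and then, are a little off and sometimes report something else, mostly with a low value. They report only what shows in the picture. A call takes as long as a camera call. They do not tell look-alikes from the thing itself.
- models.regions_of(camera, name): "pixels" (384x512 bool, what is visible of it) and "point" ([column, row] in pixels, amid what is visible of it).
The state is a dict: "clock": time; "joints": joint angles; "qd": joint speeds; "effort": joint torques, N m; "eef_pos": TCP position; "eef_rot": TCP orientation; "wrist_force": force on the tool from outside, world axes, zero at the start; "moment": the same for the moment, N m; "finger_gap": finger opening in mm.
Only numpy, scipy, OpenCV 4.12 (cv2) and the standard library are available. Lean on these libraries where they do the work, as an engineer would, in place of code of your own. Each camera call takes 0.05 s, during which the arm holds its last target.

TASK

Discard the used deep-well plate that stands on the feed shelf of the bench-top discard chute: with the fingertips, without gripping or lifting it, slide it steadily (no flicking) along the shelf, through the hanging flap and on until it drops down into the catch. Then draw the fingers back out so that the flap swings fully shut behind it, and leave the other things on the bench as they stand.

Things in the scene. Friction and masses are not known exactly. Their poses are not given: they have to be found in the camera images.
- chute: Fixed discard chute, 399 mm long (x), 176 wide (y), 178 high: white steel lower box, steel feed shelf, clear plastic hood behind the flap. Origin: on the bench, midway across, straight under the flap's hinge; x = level feed direction, in through the flap; z up. Shelf top 100 mm above the bench. Lane 170 mm wide throughout; before the flap it is open above, with side lips 12 mm high.
- shelf_front (a point): Middle of the feed shelf's front edge, on its top (chute x = -155 mm). No lip at this edge and free space before it. The level shelf runs from here under the flap to drop_edge.
- hinge_mid (a point): Middle of the hinge rod's axis (chute x = 0, 172 mm above the bench, 72 above the shelf). Rod 8 mm thick, across the lane. Steel cheeks (chute x = -12 to 12 mm, 178 mm high, 3 thick, outside the lane) carry it. The hood covers the lane behind, roof top 178 mm above the bench, from chute x = 10 mm. Fingers leaning forward, tips ahead, can reach some 25 mm past the rod under it.
- drop_edge (a point): Middle of the shelf's inner edge (chute x = 52 mm, at shelf height): here the shelf ends and a steel ramp goes down at 48 degrees to the catch, whose floor under the hood lies 8 mm above the bench, chute x = 135 to 241 mm (back wall).
- flap (a joint): The flap: aluminium sheet 164 mm wide, 3 mm thick, hanging from the hinge rod to 4 mm above the shelf. Rad: 0 = hanging shut; grows as its lower edge is pushed inwards (chute +x), to 1.4; it cannot swing outwards. Light (60 g): it is lifted by a plate pushed along the shelf, rests on what is under it, and falls shut by its own weight within a second once nothing is.
- flap_lip (a point): Middle of the flap's lower edge, 68 mm below the hinge axis.
- plate_mid (a point): Centre (15.5 mm above the shelf) of the used deep-well plate: white, open wells, 31 mm high, 85 to 170 g, 85.5 mm along its x axis and 127.8 along its y. Long side across, x along the feed within 0.2 rad. Two spread fingertips on its rear face square it up. Once its middle passes drop_edge it tips and slides down by itself; short of that (rear face under some 10 mm past the hinge) it stays.
- clean_plates: Bystander on the bench beside the chute: stack of two lidded clean plates, 127.8 x 85.5 mm, 31 mm high. Origin: centre of its underside. Loose, leave alone.
- tip_box: Bystander on the bench beside the chute: clear pipette-tip box with yellow tips, 122 x 83 mm, 66 mm high. Origin: centre of its underside. Loose, leave alone.
- reagent_bottle: Bystander on the bench beside the chute: white plastic bottle, 68 mm in diameter, 125 mm high. Origin: centre of its underside. Loose, leave alone.
- used_plate: The same used deep-well plate; origin: centre of its underside, axes as above.
Mind the look-alikes: they are no part of the job. What is shaped like the used_plate but pink or purple is not meant.

How it is judged (in metres and radians):
On the way, in this order (a step that is already met when the one before it is completed fails the run):
1. the plate has pushed the flap open and lies partly under it (value of joint flap above 0.3 rad and x of plate_mid in the frame of chute above -0.035 m), for 0.05 s.
2. the plate has dropped into the catch behind the flap (x of plate_mid in the frame of chute above 0.085 m and z of plate_mid in the frame of chute below 0.075 m), for 0.1 s.
At the end, for the whole second after the job is handed in: The used plate lies at rest down in the catch (its centre more than 85 mm past the flap's hinge line and less than 75 mm above the bench), the flap hangs shut (under 0.06 rad), and the stack of clean plates, the tip box and the bottle are within 20 mm of where they stood (all of step 2 and linear speed of used_plate below 0.02 m/s and value of joint flap below 0.06 rad and distance of each of clean_plates, tip_box, reagent_bottle from where it was at the start of the episode below 0.02 m); the robot touches nothing.
It fails at once if the plate is lifted more than 15 mm off the shelf (z of plate_mid in the frame of chute above 0.1305 m).
It fails at once if the plate is flicked or shoved faster than 0.4 m/s while still on the shelf (x of plate_mid in the frame of chute below 0.03 m and linear speed of used_plate above 0.4 m/s).
It fails at once if a bystander is moved more than 20 mm (distance of clean_plates from where it was at the start of the episode above 0.02 m).
It fails at once if a bystander is moved more than 20 mm (distance of tip_box from where it was at the start of the episode above 0.02 m).
It fails at once if a bystander is moved more than 20 mm (distance of reagent_bottle from where it was at the start of the episode above 0.02 m).
It also fails if it takes over 35 s, if anything falls off the work surface, if the arm or the gripper's body presses on something with over 40 N, if the wrist force passes 120 N, or if a joint passes its speed limit or range.

## Working session

There is one attempt and no reset: what is moved stays moved. The work goes in short steps, Python scripts to look and compute and a shell command to move; the robot and the scene stay as the last step left them, time stands still between calls to the robot, and variables do not carry over. Pictures are saved under pics/ and viewed, and the job is handed in when it is done.

```bash
mkdir -p pics; python3 - <<'E'
from cell import manip,cams,models
import cv2,numpy as np
s=manip.read_state();print(s)
for n in("scene","top"):
    c=cams.camera(n);cv2.imwrite(f"pics/{n}0.png",cv2.cvtColor(c["frame"],cv2.COLOR_RGB2BGR));print(n,c["K"].tolist(),np.round(c["pose"],3).tolist())
    for k in("chute","used_plate","flap","clean_plates","tip_box","reagent_bottle"):
        for r in models.regions_of(n,k)[:4]: print(k,round(float(r["score"]),2),np.round(r["point"]),int(r["pixels"].sum()))
    for k in("shelf_front","hinge_mid","drop_edge","flap_lip","plate_mid"):
        try:
            for r in models.regions_of(n,k)[:2]: print(k,round(float(r["score"]),2),np.round(r["point"]))
        except Exception as e: print(k,e)
E
```

```text
{'clock': 0.0, 'joints': array([ 1.28345865e+00,  3.00463890e-01,  1.52154741e+00, -1.34096689e-06,
        1.32068244e+00, -6.65581058e-02]), 'qd': array([-4.75316098e-04,  8.95434032e-04,  2.23717021e-04, -3.71056748e-05,
       -2.08183282e-03,  4.60367334e-04]), 'effort': array([-2.73032223e-03, -5.31816101e+01, -3.52727115e+01,  7.07295584e-02,
        2.43866391e-02, -7.31057071e-05]), 'eef_pos': array([120.35854416, 536.42795366, 212.90451651]), 'eef_rot': array([-3.14049391e+00, -7.19364111e-05,  2.92081337e+00]), 'wrist_force': array([ 0.75767332,  0.50543212, -0.68446876]), 'moment': array([ 0.02215193, -0.03605293,  0.02019812]), 'finger_gap': 93.83191267956288}
scene [[370.2129194797296, 0.0, 252.29941282191513], [0.0, 370.2129194797296, 190.48997543813778], [0.0, 0.0, 1.0]] [[-0.75, 0.46, -0.475, 1150.53], [0.661, 0.525, -0.536, 524.147], [0.002, -0.716, -0.698, 829.523], [0.0, 0.0, 0.0, 1.0]]
chute 0.57 [322. 179.] 9063
used_plate 0.78 [274. 148.] 856
used_plate 0.69 [191. 173.] 823
used_plate 0.67 [225. 141.] 660
used_plate 0.65 [210. 254.] 1592
flap 0.43 [287. 154.] 3
[... 265 characters left out ...]
46.5392388865663, 0.0, 255.2337519864242], [0.0, 446.5392388865663, 193.4786650431233], [0.0, 0.0, 1.0]] [[0.014, -0.99, 0.144, 481.581], [-1.0, -0.014, -0.003, -1.415], [0.005, -0.144, -0.99, 1289.045], [0.0, 0.0, 0.0, 1.0]]
chute 0.84 [237. 266.] 9348
used_plate 0.86 [359. 186.] 1315
used_plate 0.77 [296. 254.] 1631
used_plate 0.77 [251. 138.] 1276
used_plate 0.56 [378. 251.] 1470
flap 0.57 [272. 270.] 74
clean_plates 0.97 [285. 192.] 1349
tip_box 0.82 [230. 202.] 1412
reagent_bottle 0.69 [176. 218.] 553
shelf_front 0.79 [236. 263.]
hinge_mid 0.94 [234. 264.]
drop_edge 0.97 [235. 264.]
flap_lip 0.57 [273. 273.]
flap_lip 0.17 [237. 262.]
plate_mid 0.93 [361. 185.]
plate_mid 0.85 [253. 135.]
```

```bash
python3 - <<'E'
import cv2
a=cv2.imread("pics/scene0.png");b=cv2.imread("pics/top0.png")
cv2.imwrite("pics/sc1.png",cv2.resize(a[90:330,150:450],None,fx=2.5,fy=2.5,interpolation=3))
cv2.imwrite("pics/tp1.png",cv2.resize(b[110:350,120:420],None,fx=2.5,fy=2.5,interpolation=3))
E
```

```text
(no output)
```

View pics/sc1.png

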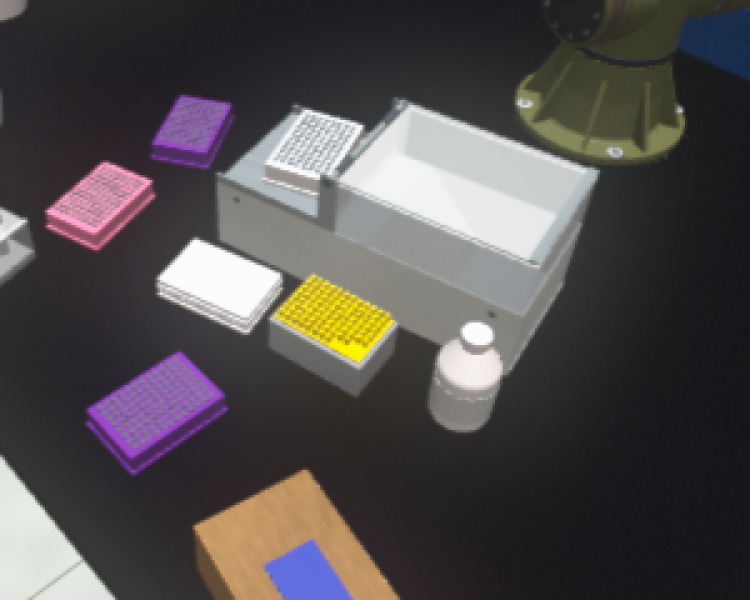

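View pics/tp1.png

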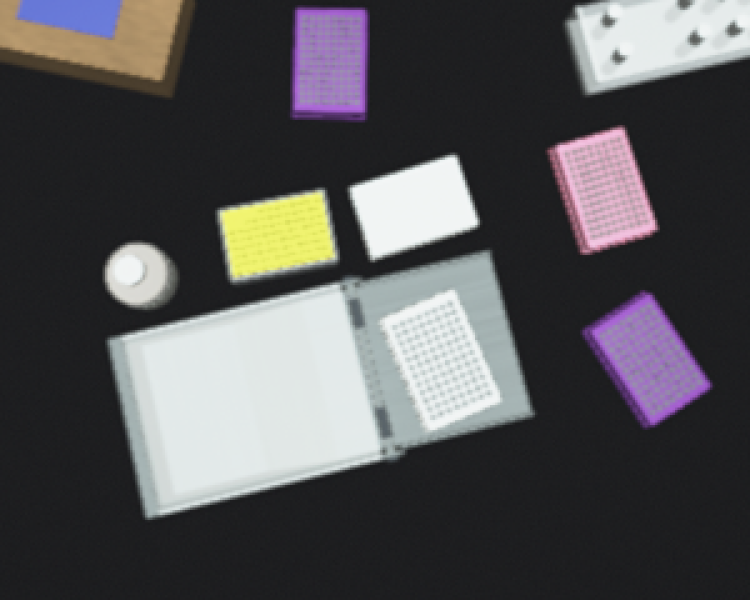

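The used plate is the white, open-welled one on the shelf: top ≈(296,254), scene ≈(274,148). The other detections of its class are pink or purple look-alikes, top (378,251), (359,186) and (251,138), and the plain white one is the lidded stack. The crops confirm this. Next I'll fit the chute and plate poses.

```bash
cat > h.py <<'E'
import numpy as np,cv2
from scipy.optimize import least_squares
def proj(c,P):
    T=np.linalg.inv(c["pose"]);q=(T[:3,:3]@np.atleast_2d(P).T+T[:3,3:]).T;q=q@c["K"].T;return q[:,:2]/q[:,2:]
def tw(p,L):
    L=np.atleast_2d(L).astype(float);a=p[2];c,s=np.cos(a),np.sin(a)
    return np.c_[p[0]+c*L[:,0]-s*L[:,1],p[1]+s*L[:,0]+c*L[:,1],L[:,2]]
def fit(obs,x0):
    f=lambda p:np.concatenate([(proj(c,tw(p,L))-px).ravel() for c,L,px in obs])
    return least_squares(f,x0,loss="soft_l1")
E
python3 - <<'E'
from h import *
from cell import cams
t=cams.camera("top");s=cams.camera("scene")
T=lambda l:np.array(l)/2.5+[120,110]
S=lambda l:np.array(l)/2.5+[150,90]
# chute: front lip corners, hood rear corners; +y chute = left of feed (feed is +y world)
L=[[-155,88,112],[-155,-88,112],[244,88,178],[244,-88,178]]
# feed world +y => chute y+ = world -x = image down in top
r=fit([(t,np.array(L),T([[533,412],[491,251],[148,518],[108,338]])),
       (s,np.array([[-155,-88,112],[244,-88,178],[244,88,178]]),S([[218,178],[540,262],[597,172]]))],[350,-50,1.8])
print("chute",r.x,np.round(r.fun,1),np.hypot(*r.x[:2]))
# plate top z=131
P=[[42.75,-63.9,131],[-42.75,-63.9,131],[42.75,63.9,131],[-42.75,63.9,131]]
q=fit([(t,np.array(P),T([[381,320],[457,291],[431,431],[500,401]])),
       (s,np.array(P),S([[313,184],[266,177],[364,122],[307,109]]))],[350,-100,1.8])
print("plate",q.x,np.round(q.fun,1))
a=r.x[2];d=q.x[:2]-r.x[:2];print("plate in chute",np.cos(a)*d[0]+np.sin(a)*d[1],-np.sin(a)*d[0]+np.cos(a)*d[1],q.x[2]-a)
np.save("c.npy",r.x);np.save("p.npy",q.x)
B=np.array([[x,y,z] for x,y,z in P]);
im=cv2.cvtColor(t["frame"],cv2.COLOR_RGB2BGR);im=cv2.resize(im,None,fx=3,fy=3,interpolation=3)
def dr(im,c,pts,col,k): 
    cv2.polylines(im,[np.round(proj(c,pts)*k+k/2).astype(int)],True,col,1)
o=[0,1,3,2]
im2=cv2.resize(cv2.cvtColor(s["frame"],cv2.COLOR_RGB2BGR),None,fx=3,fy=3,interpolation=3)
for i,c in((im,t),(im2,s)):
    dr(i,c,tw(q.x,np.array(P)[o]),(0,0,255),3)
    dr(i,c,tw(r.x,[[-155,-88,112],[0,-88,112],[0,88,112],[-155,88,112]]),(0,255,0),3)
    dr(i,c,tw(r.x,[[244,-88,178],[10,-88,178],[10,88,178],[244,88,178]]),(255,255,0),3)
cv2.imwrite("pics/ov1.png",im[570:1000,450:1050]);cv2.imwrite("pics/ov2.png",im2[350:800,650:1250])
E
```

```text
chute [485.74306481 -36.87776899   1.83005377] [-0.3  0.6 -1.2 -0.5 -0.5  0.  -0.2  0.9 -1.9 -2.3 -1.2  0.5 -0.2 -0.8] 487.1409394136588
plate [ 494.58798675 -111.93888615    1.95412465] [-0.8 -1.5 -0.5 -1.8 -2.4  1.   1.   0.7  4.2 -1.2 -3.1 -6.7  0.1  0.3
 -1.8 -1.7]
plate in chute -74.82012997543693 10.693554315636293 0.1240708786978324
```

View pics/ov1.png

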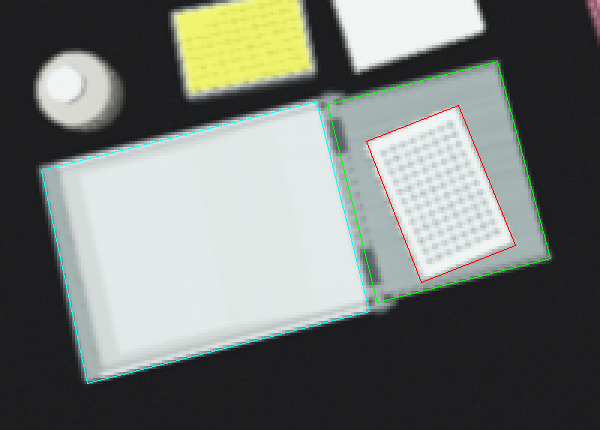

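View pics/ov2.png

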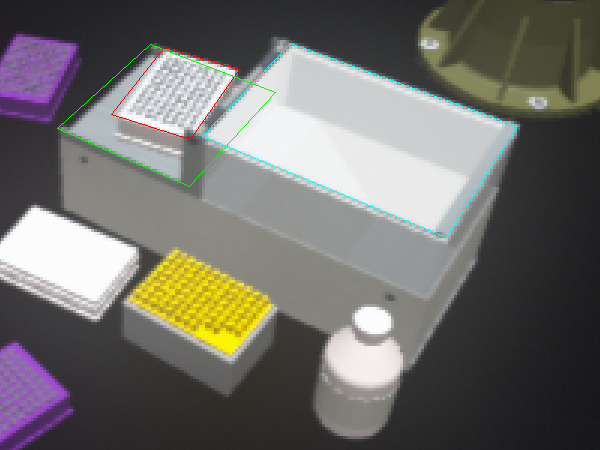

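```bash
cat >> h.py <<'E'
PL=np.array([[42.75,-63.9,131],[-42.75,-63.9,131],[-42.75,63.9,131],[42.75,63.9,131.]])
def silh(c,p,k=4):
    m=np.zeros((384*k,512*k),np.uint8);L=np.r_[PL,PL*[1,1,0]+[0,0,101]]
    cv2.fillConvexPoly(m,cv2.convexHull(np.round(proj(c,tw(p,L))*k+k/2).astype(np.int32)),255)
    return cv2.resize(m,(512,384),interpolation=cv2.INTER_AREA)/255.
def platefit(cs,p0):
    from scipy.optimize import minimize
    obs=[]
    for c in cs:
        g=cv2.cvtColor(c["frame"],cv2.COLOR_RGB2GRAY).astype(float)
        big=silh(c,p0);roi=cv2.dilate((big>0).astype(np.uint8),np.ones((13,13)))>0
        obs.append((c,g,roi))
    return obs
def inch(p,c):
    a=c[2];d=np.array(p[:2])-c[:2];return np.cos(a)*d[0]+np.sin(a)*d[1],-np.sin(a)*d[0]+np.cos(a)*d[1],p[2]-a
E
python3 - <<'E'
from h import *
from cell import cams
t=cams.camera("top");s=cams.camera("scene");p=np.load("p.npy");ch=np.load("c.npy")
import cv2
for c,n in((t,"t"),(s,"s")):
    pc=proj(c,[[p[0],p[1],115]])[0].round().astype(int)
    cr=c["frame"][pc[1]-40:pc[1]+40,pc[0]-45:pc[0]+45]
    cv2.imwrite(f"pics/cr_{n}.png",cv2.resize(cv2.cvtColor(cr,cv2.COLOR_RGB2BGR),None,fx=8,fy=7.5 and 8,interpolation=0)[:600]);print(n,pc)
E
```

```text
t [296 254]
s [275 151]
```

View pics/cr_t.png

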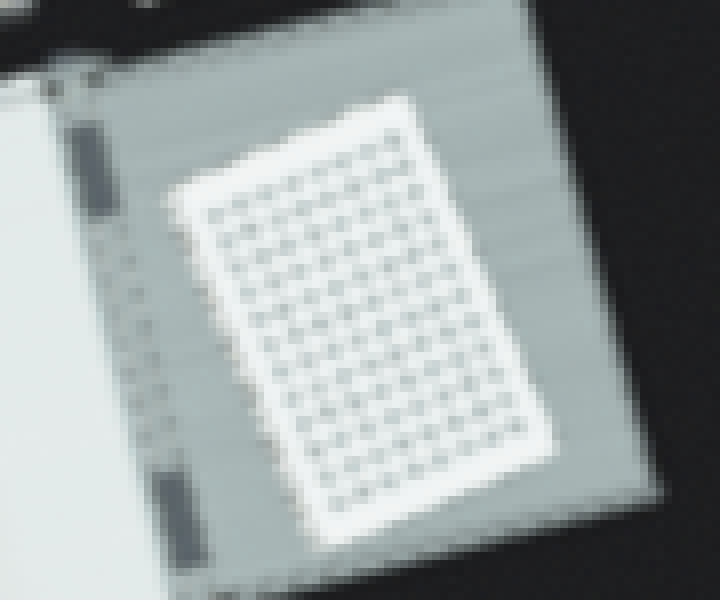

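View pics/cr_s.png

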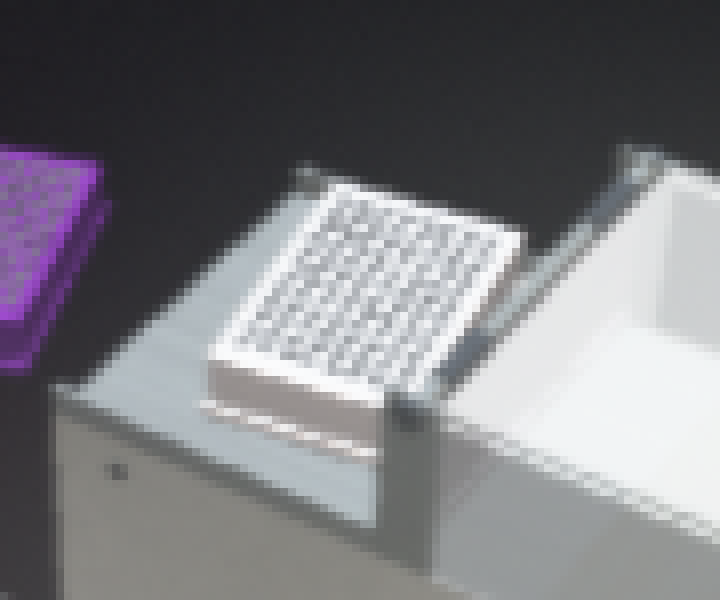

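```bash
python3 - <<'E'
from h import *
from cell import cams
t=cams.camera("top");ch=np.load("c.npy");p=np.load("p.npy")
px=np.array([[215,215],[395,140],[515,425],[338,505]])/8+[251,214]-.5
W=np.array([[31.5,-49.5,131],[-31.5,-49.5,131],[-31.5,49.5,131],[31.5,49.5,131]])
q=fit([(t,W,px)],p);print(q.x,q.fun.round(2),inch(q.x,ch));np.save("p.npy",q.x)
E
```

```text
[ 495.02012265 -111.9878628     1.98015694] [ 0.01  0.07 -0.12  0.03  0.28  0.13 -0.17 -0.23] (np.float64(-74.97825345905422), np.float64(10.288415929790036), np.float64(0.1501031691029211))
```

```bash
cat > go.py <<'E'
# python3 go.py x y z yaw [n rows]  -> suggested rows from the present pose
import sys
from h import *
from cell import manip
s=manip.read_state();P=s["eef_pos"];yaw=s["eef_rot"][2]
x,y,z,w=map(float,sys.argv[1:5])
d=np.array([x,y])-P[:2]
dw=(w-yaw+ (0 if len(sys.argv)<7 else float(sys.argv[6])))
v=np.array([d@[np.cos(yaw),np.sin(yaw)],d@[np.sin(yaw),-np.cos(yaw)],P[2]-z])/10
n=int(sys.argv[5]) if len(sys.argv)>5 else 0
n=n or max(1,int(np.ceil(max(np.linalg.norm(v)/4.5,abs(dw)/.14))))
print(P.round(1),s["eef_rot"].round(3),"F",s["wrist_force"].round(1),"gap",round(s["finger_gap"],1),"t",s["clock"],"n",n)
print([[round(float(u),2) for u in (*(v*i/n),-dw*i/n)] for i in range(1,min(n,5)+1)])
E
python3 go.py 495 -112 200 0.41
```

```text
[120.5 536.7 213.5] [3.142 0.    2.921] F [ 0.1 -0.7  1. ] gap 94.1 t 1.45 n 18
[[-2.82, -3.06, 0.07, 0.14], [-5.64, -6.12, 0.15, 0.28], [-8.46, -9.18, 0.22, 0.42], [-11.28, -12.24, 0.3, 0.56], [-14.1, -15.3, 0.37, 0.7]]
```

```bash
python3 -m pendant '[[[-2.8,-3.1,-0.3,0.14],[-5.6,-6.1,-0.6,0.28],[-8.5,-9.2,-0.8,0.42],[-11.3,-12.2,-1,0.56],[-14.1,-15.3,-1,0.7]]]'; python3 go.py 495 -112 200 0.41
```

```text
clock: 1.95
eef_pos: [225.0, 355.1, 223.8]
eef_rot: [3.141, -0.0, 2.215]
wrist_force: [0.3, 0.0, -0.1]
finger_gap: 93.4
[225.  355.1 223.8] [ 3.141 -0.     2.215] F [ 0.3  0.  -0.1] gap 93.4 t 1.95 n 13
[[-4.12, -0.5, 0.18, 0.14], [-8.24, -1.0, 0.37, 0.28], [-12.36, -1.5, 0.55, 0.42], [-16.48, -2.0, 0.73, 0.56], [-20.6, -2.49, 0.91, 0.69]]
```

```bash
python3 -m pendant '[[[-4.1,-0.5,0,0.14],[-8.2,-1,0,0.28],[-12.4,-1.5,0,0.42],[-16.5,-2,0,0.56],[-20.6,-2.5,0,0.7]]]'; python3 go.py 495 -112 200 0.41
```

```text
clock: 2.45
eef_pos: [329.8, 175.8, 223.8]
eef_rot: [3.141, -0.0, 1.515]
wrist_force: [-0.2, -0.9, 0.0]
finger_gap: 94.1
[329.8 175.8 223.8] [ 3.141 -0.     1.515] F [-0.2 -0.9  0. ] gap 94.1 t 2.45 n 8
[[-3.48, 2.26, 0.3, 0.14], [-6.95, 4.52, 0.59, 0.28], [-10.43, 6.79, 0.89, 0.41], [-13.91, 9.05, 1.19, 0.55], [-17.39, 11.31, 1.48, 0.69]]
```

```bash
python3 -m pendant '[[[-3.5,2.3,0,0.14],[-7,4.5,0,0.28],[-10.4,6.8,0,0.42],[-13.9,9,0,0.56],[-17.4,11.3,0,0.7]]]'; python3 go.py 495 -112 200 0.41 5
```

```text
clock: 2.95
eef_pos: [434.0, -3.8, 223.7]
eef_rot: [3.141, -0.0, 0.815]
wrist_force: [0.1, -0.3, 0.6]
finger_gap: 93.9
[434.   -3.8 223.7] [ 3.141 -0.     0.815] F [ 0.1 -0.3  0.6] gap 93.9 t 2.95 n 5
[[-0.74, 2.37, 0.47, 0.08], [-1.48, 4.74, 0.95, 0.16], [-2.21, 7.11, 1.42, 0.24], [-2.95, 9.49, 1.89, 0.32], [-3.69, 11.86, 2.37, 0.4]]
```

```bash
python3 -m pendant '[[[-0.9,3,0.5,0.1],[-1.9,6,1,0.2],[-2.8,9,1.6,0.3],[-3.7,11.9,2.4,0.41],[-3.7,11.9,5,0.41]]]'; python3 go.py 495 -112 165 0.41
python3 - <<'E'
from cell import cams
from h import *
for n in("top","scene"):
    c=cams.camera(n);pc=proj(c,[[495,-112,131]])[0].astype(int)
    y,x=max(pc[1]-55,0),pc[0]-65
    cv2.imwrite(f"pics/a_{n}.png",cv2.resize(cv2.cvtColor(c["frame"][y:y+110,x:x+130],cv2.COLOR_RGB2BGR),None,fx=5,fy=5,interpolation=3));print(x,y)
E
```

```text
clock: 3.45
eef_pos: [497.2, -113.1, 174.4]
eef_rot: [3.139, -0.003, 0.404]
wrist_force: [1.2, 0.7, -0.3]
finger_gap: 94.0
[ 497.2 -113.1  174.4] [ 3.139e+00 -3.000e-03  4.040e-01] F [ 1.2  0.7 -0.3] gap 94.0 t 3.45 n 1
[[-0.16, -0.19, 0.94, -0.01]]
231 198
209 91
```

View pics/a_scene.png

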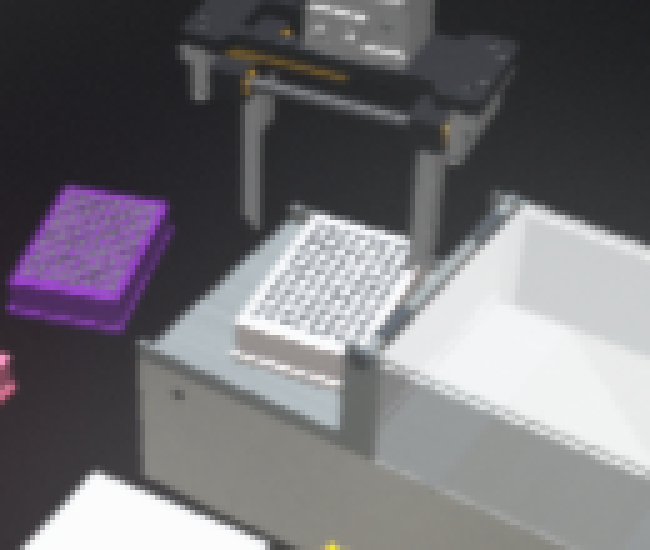

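View pics/a_top.png

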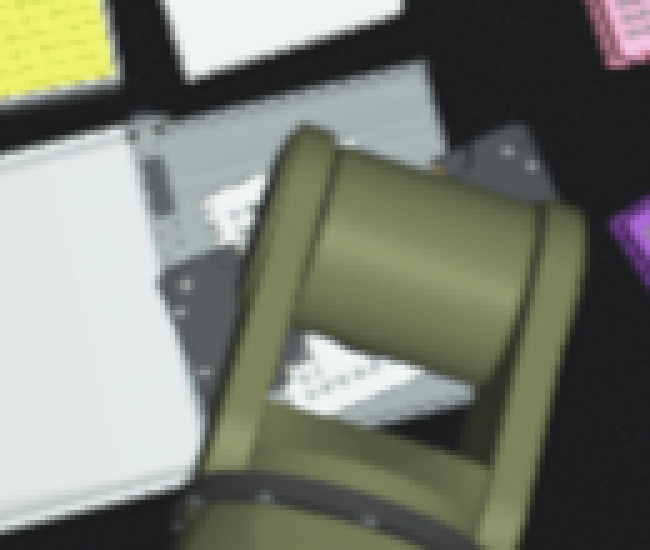

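```bash
python3 -m pendant '[[[0,0,0.8,0],[0,0,1.6,0],[0,0,1.6,0]]]'; python3 go.py 495 -112 140 0.41
```

```text
clock: 3.85
eef_pos: [495.0, -109.8, 157.1]
eef_rot: [-3.141, 0.0, 0.412]
wrist_force: [-0.5, 0.2, 0.1]
finger_gap: 93.9
[ 495.  -109.8  157.1] [-3.141  0.     0.412] F [-0.5  0.2  0.1] gap 93.9 t 3.85 n 1
[[-0.09, 0.2, 1.71, 0.0]]
```

```bash
python3 -m pendant '[[[-0.1,0.2,0.8,0],[-0.1,0.2,1.6,0],[-0.1,0.2,2.2,0],[-0.1,0.2,2.6,0],[-0.1,0.2,2.6,0]]]'
python3 - <<'E'
from cell import cams
from h import *
for n in("scene",):
    c=cams.camera(n);pc=proj(c,[[495,-112,131]])[0].astype(int)
    y,x=max(pc[1]-50,0),pc[0]-50
    cv2.imwrite(f"pics/b_{n}.png",cv2.resize(cv2.cvtColor(c["frame"][y:y+80,x:x+100],cv2.COLOR_RGB2BGR),None,fx=7,fy=7,interpolation=3));print(x,y)
E
```

```text
clock: 4.35
eef_pos: [494.9, -112.4, 130.8]
eef_rot: [-3.141, 0.001, 0.411]
wrist_force: [0.3, 0.4, -0.6]
finger_gap: 94.1
224 96
```

View pics/b_scene.png

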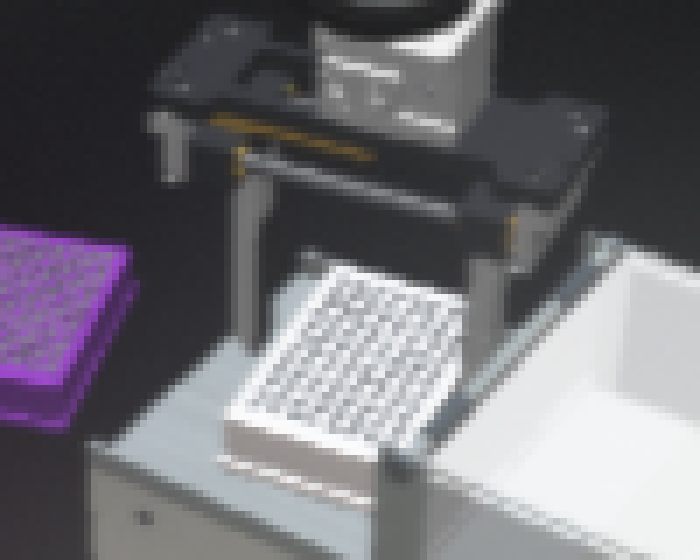

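```bash
python3 -m pendant '[[[0,0,0.6,0],[0,0,1.2,0],[0,0,1.7,0],[0,0,1.7,0]]]'
```

```text
clock: 4.8
eef_pos: [494.8, -112.4, 113.6]
eef_rot: [-3.141, 0.001, 0.411]
wrist_force: [-0.0, -0.3, -0.4]
finger_gap: 93.8
```

```bash
python3 go.py 500 -113 112 1.0 5
```

```text
[ 494.8 -112.4  113.6] [-3.141e+00  1.000e-03  4.110e-01] F [-0.  -0.3 -0.4] gap 93.8 t 4.8 n 5
[[0.09, 0.05, 0.03, -0.12], [0.18, 0.11, 0.06, -0.24], [0.27, 0.16, 0.1, -0.35], [0.36, 0.21, 0.13, -0.47], [0.45, 0.26, 0.16, -0.59]]
```

```bash
python3 -m pendant '[[[0.1,0.05,0,-0.12],[0.2,0.1,0,-0.24],[0.3,0.2,0,-0.36],[0.4,0.2,0,-0.48],[0.5,0.3,0,-0.6]]]';python3 go.py 506 -114 113 1.83 8
```

```text
clock: 5.3
eef_pos: [501.2, -113.1, 114.6]
eef_rot: [3.141, -0.001, 1.016]
wrist_force: [0.8, 1.5, -0.5]
finger_gap: 94.0
[ 501.2 -113.1  114.6] [ 3.141e+00 -1.000e-03  1.016e+00] F [ 0.8  1.5 -0.5] gap 94.0 t 5.3 n 8
[[0.02, 0.06, 0.02, -0.1], [0.04, 0.11, 0.04, -0.2], [0.06, 0.17, 0.06, -0.31], [0.09, 0.23, 0.08, -0.41], [0.11, 0.28, 0.1, -0.51]]
```

```bash
python3 -m pendant '[[[0,0.1,0,-0.1],[0,0.2,0.1,-0.2],[0.1,0.2,0.1,-0.3],[0.1,0.3,0.1,-0.4],[0.1,0.3,0.1,-0.5]]]';python3 go.py 506 -114 113 1.85 3
```

```text
clock: 5.8
eef_pos: [504.3, -114.1, 113.7]
eef_rot: [3.141, 0.0, 1.515]
wrist_force: [-0.7, 0.1, 0.4]
finger_gap: 94.1
[ 504.3 -114.1  113.7] [3.141 0.    1.515] F [-0.7  0.1  0.4] gap 94.1 t 5.8 n 3
[[0.01, 0.06, 0.02, -0.11], [0.01, 0.12, 0.04, -0.22], [0.02, 0.17, 0.07, -0.34]]
```

```bash
python3 -m pendant '[[[0,0.1,0,-0.11],[0,0.1,0,-0.22],[0,0.2,0,-0.33]]]' 0.9
python3 - <<'E'
from cell import cams
from h import *
for n in("scene","top"):
    c=cams.camera(n);pc=proj(c,[[500,-112,131]])[0].astype(int)
    y,x=max(pc[1]-40,0),pc[0]-50
    cv2.imwrite(f"pics/d_{n}.png",cv2.resize(cv2.cvtColor(c["frame"][y:y+80,x:x+100],cv2.COLOR_RGB2BGR),None,fx=7,fy=7,interpolation=3));print(x,y)
E
```

```text
clock: 6.1
eef_pos: [506.2, -114.1, 113.7]
eef_rot: [3.141, 0.0, 1.845]
wrist_force: [-0.6, -0.1, 1.2]
finger_gap: 93.0
223 107
246 211
```

View pics/d_scene.png

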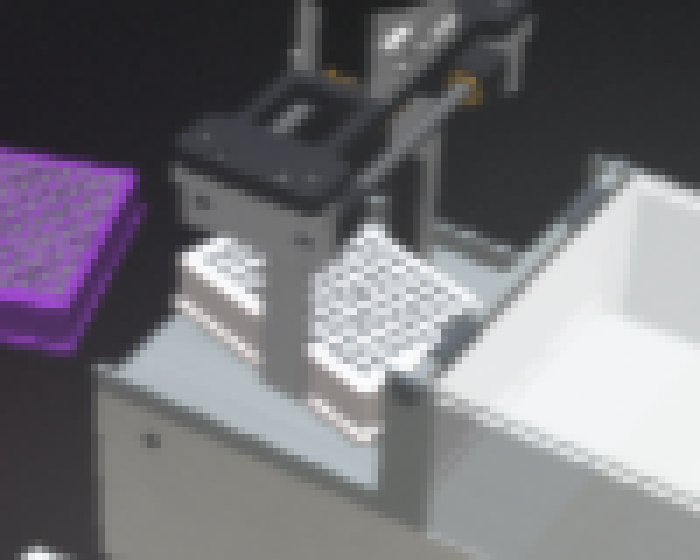

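View pics/d_top.png

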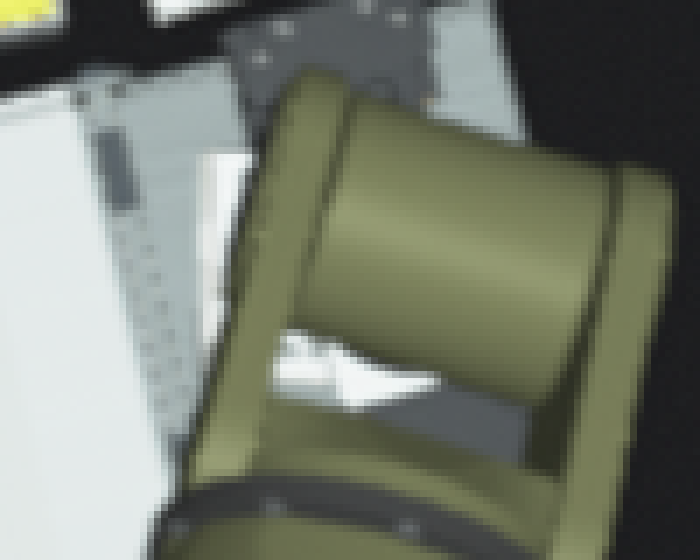

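```bash
python3 -m pendant '[[[0,0,0,-0.07],[0,0,0,-0.14],[0,0,0,-0.14],[0,0,0,-0.14],[0,0,0,-0.14]]]' 0.88 5
```

```text
clock: 6.7
eef_pos: [506.1, -114.2, 113.6]
eef_rot: [3.141, 0.0, 1.978]
wrist_force: [0.1, -0.3, 1.6]
finger_gap: 93.5
```

```bash

python3 - <<'E'
from cell import cams
from h import *
for n in("scene","top"):
    c=cams.camera(n);pc=proj(c,[[500,-112,131]])[0].astype(int)
    y,x=max(pc[1]-40,0),pc[0]-50
    cv2.imwrite(f"pics/e_{n}.png",cv2.resize(cv2.cvtColor(c["frame"][y:y+80,x:x+100],cv2.COLOR_RGB2BGR),None,fx=7,fy=7,interpolation=3));print(x,y)
E
```

```text
223 107
246 211
```

View pics/e_scene.png

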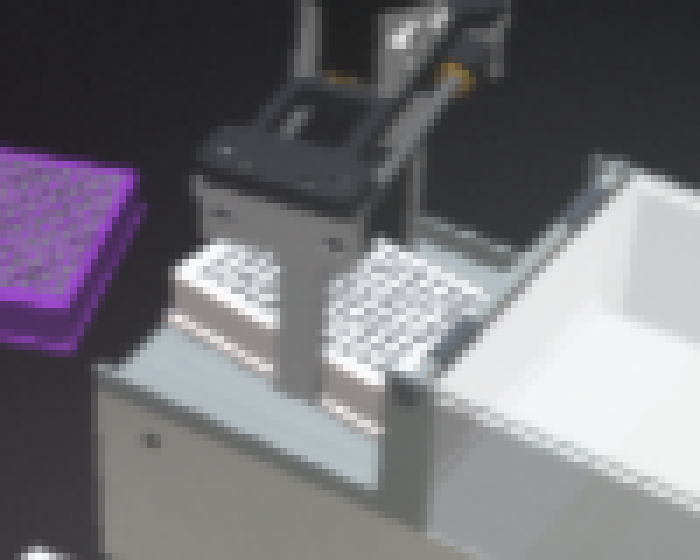

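```bash
python3 -m pendant '[[[0,0,0,-0.07],[0,0,0,-0.14],[0,0,0,-0.14]]]' 1 5
python3 - <<'E'
from cell import cams
from h import *
for n in("scene","top"):
    c=cams.camera(n);pc=proj(c,[[500,-112,131]])[0].astype(int)
    y,x=max(pc[1]-40,0),pc[0]-50
    cv2.imwrite(f"pics/f_{n}.png",cv2.resize(cv2.cvtColor(c["frame"][y:y+80,x:x+100],cv2.COLOR_RGB2BGR),None,fx=7,fy=7,interpolation=3));print(x,y)
E
```

```text
clock: 7.1
eef_pos: [505.9, -114.1, 113.3]
eef_rot: [-3.141, -0.0, 2.121]
wrist_force: [0.9, 0.4, 0.9]
finger_gap: 94.0
223 107
246 211
```

View pics/f_scene.png

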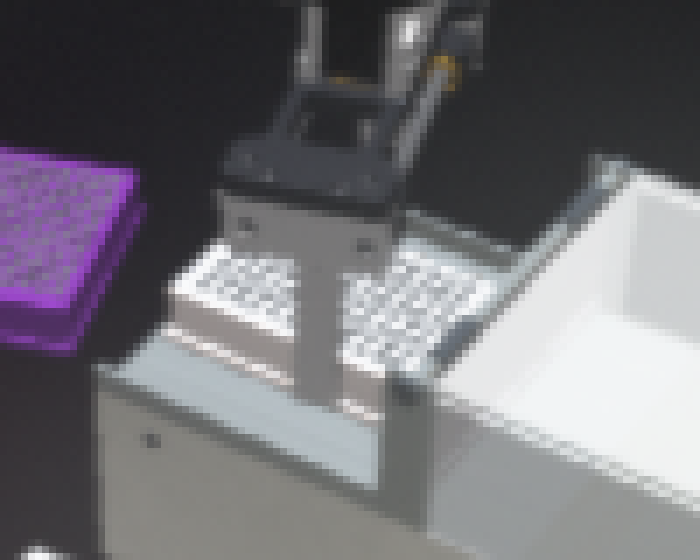

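View pics/f_top.png

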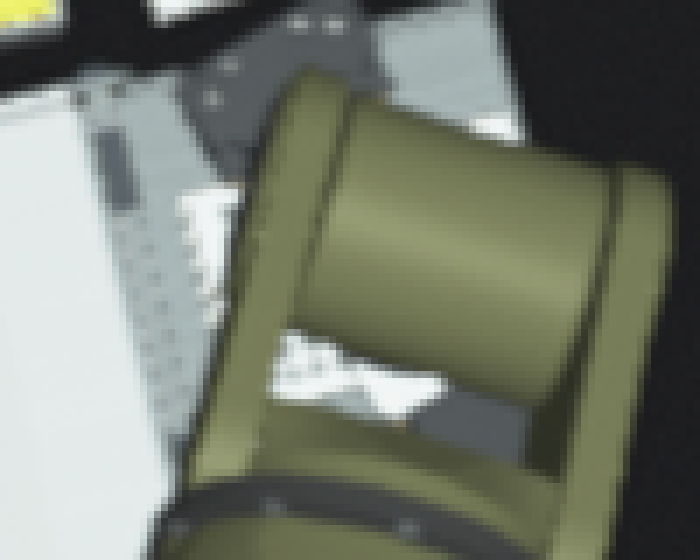

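```bash
python3 -m pendant '[[[0,0,0,0.12],[0,0,0,0.24],[0,0,-1,0.24],[0,0,-3,0.24],[0,0,-5.5,0.24]]]' 1; python3 go.py 537 -230 165 1.83 4
```

```text
clock: 7.7
eef_pos: [505.7, -114.0, 169.1]
eef_rot: [-3.14, -0.001, 1.883]
wrist_force: [0.1, -0.3, 0.1]
finger_gap: 94.5
[ 505.7 -114.   169.1] [-3.140e+00 -1.000e-03  1.883e+00] F [ 0.1 -0.3  0.1] gap 94.5 t 7.7 n 4
[[-3.0, -0.15, 0.1, 0.01], [-6.0, -0.29, 0.21, 0.03], [-9.0, -0.44, 0.31, 0.04], [-12.0, -0.59, 0.41, 0.05]]
```

```bash
python3 -m pendant '[[[-3,-0.1,0,0.02],[-6,-0.3,0,0.03],[-9,-0.4,0,0.04],[-12,-0.6,0,0.05],[-12,-0.6,0,0.05]]]' 0
python3 - <<'E'
from cell import cams
from h import *
for n in("scene","top"):
    c=cams.camera(n);pc=proj(c,[[500,-112,131]])[0].astype(int)
    y,x=max(pc[1]-40,0),pc[0]-50
    cv2.imwrite(f"pics/g_{n}.png",cv2.resize(cv2.cvtColor(c["frame"][y:y+80,x:x+100],cv2.COLOR_RGB2BGR),None,fx=7,fy=7,interpolation=3));print(x,y)
E
```

```text
clock: 8.2
eef_pos: [537.1, -233.0, 168.8]
eef_rot: [3.141, 0.001, 1.83]
wrist_force: [0.4, -0.0, -0.4]
finger_gap: 57.8
223 107
246 211
```

View pics/g_scene.png

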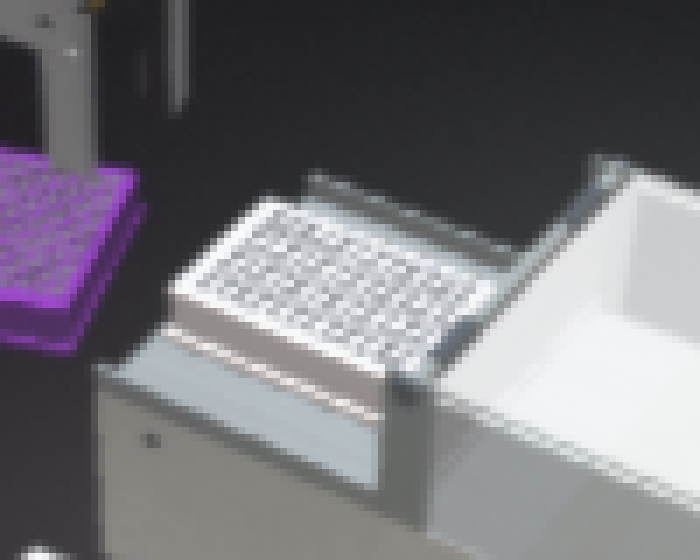

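View pics/g_top.png

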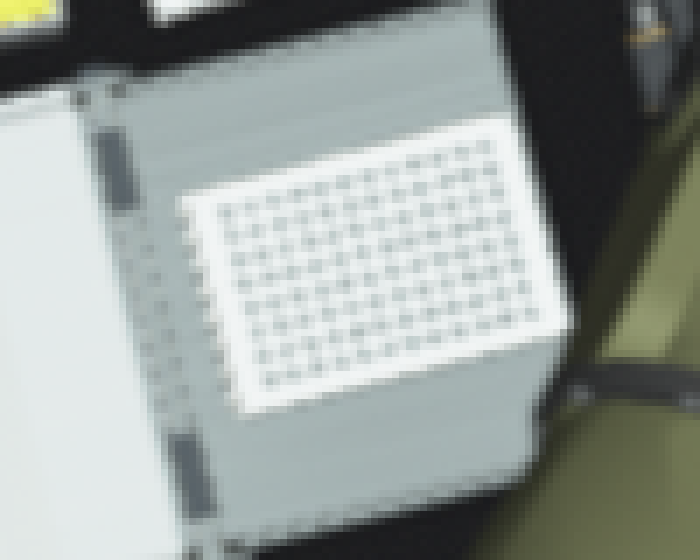

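```bash
python3 - <<'E'
from h import *
from cell import cams
t=cams.camera("top");ch=np.load("c.npy")
px=np.array([[227,212],[488,147],[532,313],[270,382]])/7+[246,211]-.5
W=np.array([[49.5,-31.5,131],[-49.5,-31.5,131],[-49.5,31.5,131],[49.5,31.5,131]])
q=fit([(t,W,px)],[500,-115,1.83]);print(q.x,q.fun.round(2),inch(q.x,ch))
c,s=np.cos(ch[2]),np.sin(ch[2])
for X in(-185,-165,-8,-12,-14):print(X,ch[0]+c*X-s*3,ch[1]+s*X+c*3)
E
python3 go.py 534 -214 113 1.83 3
```

```text
[ 509.07783586 -121.00422465    1.8308653 ] [ 0.1   0.09 -0.19  0.02 -0.05  0.12  0.13 -0.23] (np.float64(-87.29716986201541), np.float64(-0.9880365412204526), np.float64(0.0008115305352280888))
-185 530.2704562252916 -216.46427018998085
-165 525.143198577245 -197.13265802206925
-8 484.8942260400797 -45.3795025039631
-12 485.919677569689 -49.24582493754542
-14 486.43240333449364 -51.178986154336584
[ 536.8 -229.8  168.7] [-3.142 -0.     1.832] F [-0.7  0.2  0.9] gap 47.6 t 8.35 n 3
[[0.53, 0.05, 1.86, 0.0], [1.06, 0.09, 3.71, 0.0], [1.6, 0.14, 5.57, 0.0]]
```

```bash
python3 -m pendant '[[[0.5,0,2,0],[1.2,0.1,4,0],[2,0.1,5.5,0],[3,0.1,5.5,0],[3.7,0.1,5.5,0]]]'; python3 go.py 486.2 -50.2 113.7 1.83
```

```text
clock: 8.85
eef_pos: [528.4, -192.9, 114.3]
eef_rot: [3.141, 0.0, 1.832]
wrist_force: [0.9, -0.2, 1.1]
finger_gap: 47.3
[ 528.4 -192.9  114.3] [3.141 0.    1.832] F [ 0.9 -0.2  1.1] gap 47.3 t 8.85 n 4
[[3.72, -0.1, 0.01, 0.0], [7.44, -0.19, 0.03, 0.0], [11.16, -0.29, 0.04, 0.0], [14.88, -0.38, 0.06, 0.0]]
```

```bash
python3 -m pendant '[[[0.8,0,0,0],[2,0,0,0],[3.5,0,0,0],[5,0,0,0],[6.5,0,0,0]]]'; python3 - <<'E'
from cell import cams
from h import *
for n in("scene",):
    c=cams.camera(n);pc=proj(c,[[500,-112,131]])[0].astype(int)
    y,x=max(pc[1]-40,0),pc[0]-50
    cv2.imwrite(f"pics/h_{n}.png",cv2.resize(cv2.cvtColor(c["frame"][y:y+80,x:x+100],cv2.COLOR_RGB2BGR),None,fx=7,fy=7,interpolation=3));print(x,y)
E
python3 go.py 486.2 -50.2 113.7 1.83
```

```text
clock: 9.35
eef_pos: [511.3, -130.1, 113.7]
eef_rot: [3.141, 0.0, 1.831]
wrist_force: [0.2, -1.8, 1.5]
finger_gap: 46.7
223 107
[ 510.9 -128.4  113.5] [-3.141e+00 -1.000e-03  1.832e+00] F [ 0.5  1.8 -0.1] gap 46.8 t 9.4 n 2
[[4.1, -0.18, -0.01, 0.0], [8.19, -0.37, -0.02, 0.0]]
```

View pics/h_scene.png

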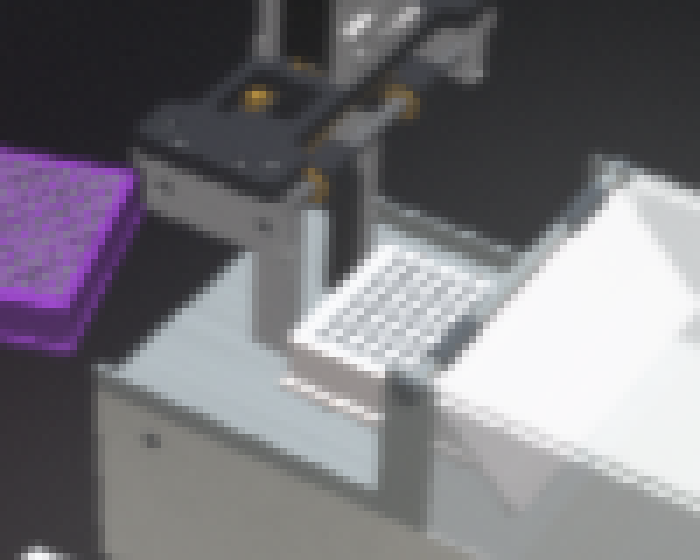

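```bash
python3 -m pendant '[[[1.2,0,0,0],[2.9,0,0,0],[4.7,0,0,0],[6.5,0,0,0],[8.2,0,0,0]]]'; python3 -m pendant '[[[0,0,0,0],[0,0,0,0],[0,0,0,0]]]'; python3 - <<'E'
from cell import cams
from h import *
for n in("scene",):
    c=cams.camera(n);pc=proj(c,[[500,-40,131]])[0].astype(int)
    y,x=max(pc[1]-60,0),pc[0]-60
    cv2.imwrite(f"pics/i_{n}.png",cv2.resize(cv2.cvtColor(c["frame"][y:y+110,x:x+140],cv2.COLOR_RGB2BGR),None,fx=5,fy=5,interpolation=3));print(x,y)
E
```

```text
clock: 9.9
eef_pos: [490.0, -50.8, 113.4]
eef_rot: [-3.141, -0.0, 1.831]
wrist_force: [1.2, -1.0, 0.1]
finger_gap: 46.9
clock: 10.2
eef_pos: [490.5, -52.0, 113.4]
eef_rot: [-3.141, -0.0, 1.831]
wrist_force: [0.3, -0.5, 0.8]
finger_gap: 46.9
230 98
```

View pics/i_scene.png

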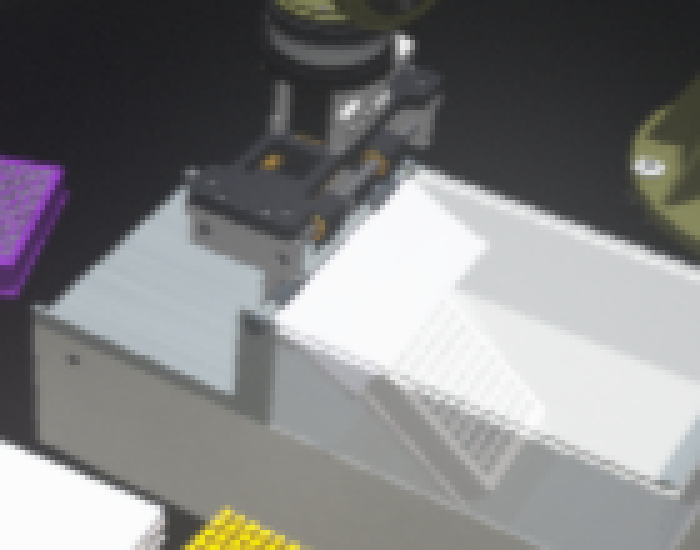

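The plate has tipped over the edge and is going down the ramp. I'll draw the fingers back.

```bash
python3 -m pendant '[[[-2,0,0,0],[-5,0,0,0],[-8,0,0,0],[-11.5,0,0,0],[-15,0,0,0]]]'; python3 -m pendant '[[[-2,0,-1,0],[-3,0,-3,0],[-3,0,-5,0],[-3,0,-5,0],[-3,0,-5,0]]]'; python3 - <<'E'
from cell import cams
from h import *
for n in("scene","top"):
    c=cams.camera(n);pc=proj(c,[[480,0,131]])[0].astype(int)
    y,x=max(pc[1]-60,0),pc[0]-60
    cv2.imwrite(f"pics/j_{n}.png",cv2.resize(cv2.cvtColor(c["frame"][y:y+110,x:x+140],cv2.COLOR_RGB2BGR),None,fx=5,fy=5,interpolation=3));print(x,y)
E
```

```text
clock: 10.75
eef_pos: [529.3, -198.6, 113.3]
eef_rot: [-3.141, -0.0, 1.83]
wrist_force: [0.7, 1.3, 0.0]
finger_gap: 47.1
clock: 11.25
eef_pos: [536.7, -226.1, 162.8]
eef_rot: [-3.141, -0.0, 1.831]
wrist_force: [-0.0, 1.0, 0.6]
finger_gap: 46.6
245 101
192 198
```

View pics/j_scene.png

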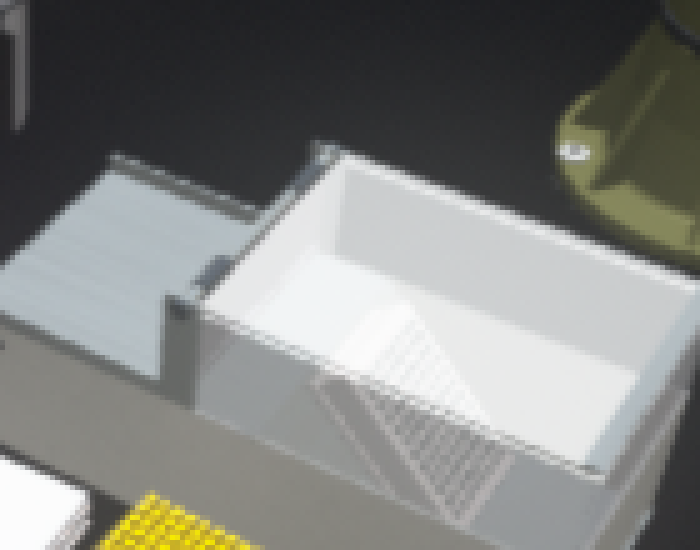

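View pics/j_top.png

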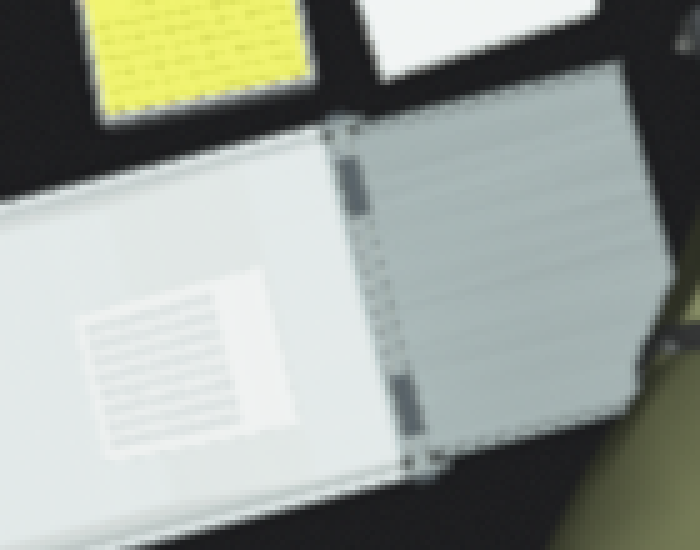

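```bash
python3 -m pendant '[[[0,0,0,0],[0,0,0,0],[0,0,0,0],[0,0,0,0],[0,0,0,0]]]' >/dev/null; python3 - <<'E'
from cell import cams
from h import *
ch=np.load("c.npy")
t=cams.camera("top");s=cams.camera("scene")
px=np.array([187,362])/5+[192,198]-.5
# plate long axis in x-z plane, tilt th down; fit front/rear top edges
for c,n in((t,"top"),(s,"scene")):
    pc=proj(c,[[480,0,131]])[0].astype(int);y,x=max(pc[1]-60,0),pc[0]-60
    a=c["frame"][y:y+110,x:x+140];b=cv2.cvtColor(a,cv2.COLOR_RGB2BGR)
    o=cv2.resize(b,None,fx=5,fy=5,interpolation=3)
    prev=cv2.imread(f"pics/j_{n}.png");print(n,"diff",cv2.absdiff(o,prev).mean(),cv2.absdiff(o,prev)[200:480,50:500].max())
# top picked: corners of visible top face
T=lambda l:np.array(l)/5+[192,198]-.5
S=lambda l:np.array(l)/5+[245,101]-.5
# params: X,Z,tilt ,Y : plate centre in chute ; top face corners (long u, y v, +15.5 normal)
def pts(p,uv):
    X,Z,th,Y=p;o=[]
    for u,v,w in uv:
        o.append([X+u*np.cos(th)+w*np.sin(th),Y+v,Z-u*np.sin(th)+w*np.cos(th)])
    return tw(ch,np.array(o))
L=[(62,-41,15.5),(-62,-41,15.5),(-62,41,15.5),(62,41,15.5)]
LS=[(62,-41,15.5),(-62,-41,15.5),(-62,41,15.5)]
f=lambda p:np.r_[(proj(t,pts(p,L))-T([[80,318],[262,268],[296,422],[110,458]])).ravel(),
   (proj(s,pts(p,LS))-S([[458,525],[318,372],[403,298]])).ravel()]
r=least_squares(f,[110,65,.8,0],loss="soft_l1");print(r.x,r.fun.round(1))
E
```

```text
top diff 0.42588744588744587 2
scene diff 0.44387445887445887 2
[101.0020307   62.0744732    0.5903382   11.99248631] [-0.6 -0.2 -1.4  0.3 -0.7  0.4  0.2  1.2 -0.7 -0.  -1.5 -0.  -5.9 -0.2]
```

```bash
python3 - <<'E'
from cell import cams
from h import *
ch=np.load("c.npy");t=cams.camera("top");s=cams.camera("scene")
def pts(p,uv):
    X,Z,th,Y=p
    return tw(ch,np.array([[X+u*np.cos(th)+w*np.sin(th),Y+v,Z-u*np.sin(th)+w*np.cos(th)] for u,v,w in uv]))
a=np.radians(48)
def ramp(sv,Y): return (52+sv*np.cos(a)+15.5*np.sin(a),100-sv*np.sin(a)+15.5*np.cos(a),a,Y)
L=[(62,-41,15.5),(-62,-41,15.5),(-62,41,15.5),(62,41,15.5)];B=[(63.9,-42.7,-15.5),(-63.9,-42.7,-15.5),(-63.9,42.7,-15.5),(63.9,42.7,-15.5)]
for c,n,k,o in((t,"top",6,(185,240)),(s,"scene",6,(275,140))):
    im=cv2.resize(cv2.cvtColor(c["frame"],cv2.COLOR_RGB2BGR),None,fx=k,fy=k,interpolation=3)
    for sv,col in((60,(0,0,255)),(48,(255,0,0))):
        for q in(L,B):
            cv2.polylines(im,[np.round(proj(c,pts(ramp(sv,12),q))*k+k/2).astype(int)],True,col,1)
    x,y=o;cv2.imwrite(f"pics/k_{n}.png",im[y*k:y*k+500,x*k:x*k+600])
E
```

```text
(no output)
```

View pics/k_top.png

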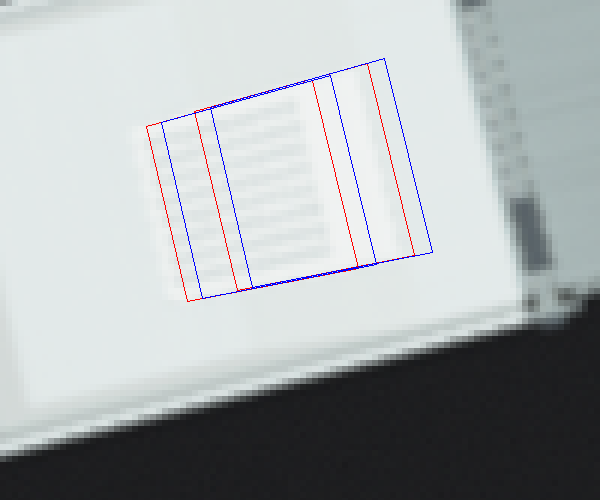

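View pics/k_scene.png

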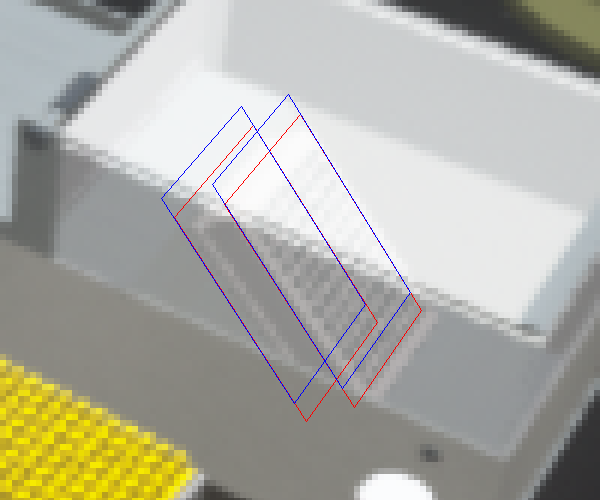

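```bash
python3 - <<'E'
from cell import cams
from h import *
from scipy.optimize import brentq
ch=np.load("c.npy");t=cams.camera("top");s=cams.camera("scene")
def pts(p,uv):
    X,Z,th,Y=p
    return tw(ch,np.array([[X+u*np.cos(th)+w*np.sin(th),Y+v,Z-u*np.sin(th)+w*np.cos(th)] for u,v,w in uv]))
tn=np.tan(np.radians(48))
def pose(f,Y):
    g=lambda th:(8+127.8*np.sin(th))-(100-(f-127.8*np.cos(th)-52)*tn)
    th=brentq(g,0.1,.838)
    return (f-63.9*np.cos(th)+15.5*np.sin(th),8+63.9*np.sin(th)+15.5*np.cos(th),th,Y)
L=[(62,-41,15.5),(-62,-41,15.5),(-62,41,15.5),(62,41,15.5)];B=[(63.9,-42.7,-15.5),(-63.9,-42.7,-15.5),(-63.9,42.7,-15.5),(63.9,42.7,-15.5)]
for f in(140,146,152,160): print(f,np.round(pose(f,8),2))
for c,n,k,o in((t,"top",6,(185,240)),(s,"scene",6,(275,140))):
    im=cv2.resize(cv2.cvtColor(c["frame"],cv2.COLOR_RGB2BGR),None,fx=k,fy=k,interpolation=3)
    for f,col in((142,(0,0,255)),(152,(255,0,0))):
        for q in(L,B):
            cv2.polylines(im,[np.round(proj(c,pts(pose(f,10),q))*k+k/2).astype(int)],True,col,1)
    x,y=o;cv2.imwrite(f"pics/l_{n}.png",im[y*k:y*k+500,x*k:x*k+600])
E
```

```text
140 [107.04  64.89   0.81   8.  ]
146 [111.07  63.71   0.77   8.  ]
152 [115.14  62.45   0.74   8.  ]
160 [120.63  60.66   0.69   8.  ]
```

View pics/l_top.png

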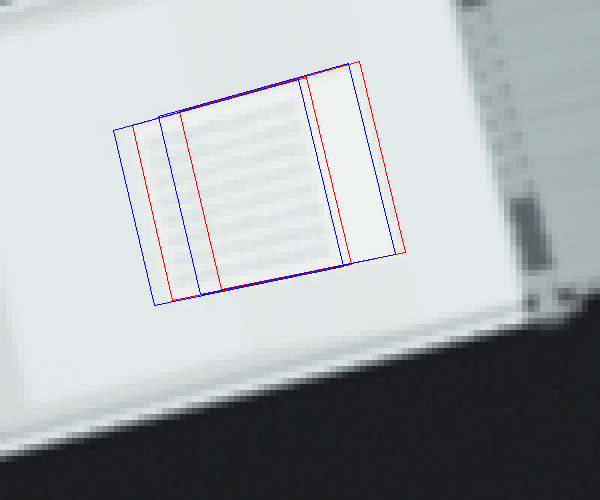

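View pics/l_scene.png

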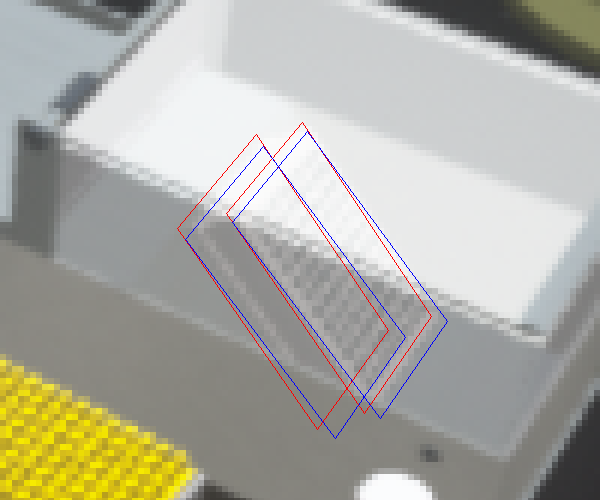

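```bash
python3 - <<'E'
from cell import manip,cams
from h import *
t=cams.camera("top");a=cv2.imread("pics/top0.png");b=cv2.cvtColor(t["frame"],cv2.COLOR_RGB2BGR)
d=cv2.absdiff(a,b).max(2)
for n,(x,y,w,h) in dict(clean=(255,168,62,48),tips=(203,180,55,47),bottle=(158,200,36,38),flapgap=(256,222,25,70)).items(): print(n,d[y:y+h,x:x+w].max())
s=cams.camera("scene");ch=np.load("c.npy")
# flap plane shut: hood interior near flap in both pictures
a=cv2.imread("pics/scene0.png");b=cv2.cvtColor(s["frame"],cv2.COLOR_RGB2BGR)
print("flap lip px",proj(s,tw(ch,[[0,-80,104],[0,80,104],[0,-80,170]])).round())
cv2.imwrite("pics/m.png",cv2.resize(np.hstack([a[110:200,260:340],b[110:200,260:340]]),None,fx=5,fy=5,interpolation=3))
st=manip.read_state();print(st["wrist_force"],st["clock"],st["eef_pos"])
E
```

```text
clean 5
tips 4
bottle 4
flapgap 75
flap lip px [[280. 179.]
 [306. 150.]
 [282. 161.]]
[-0.14064739 -0.51340098 -0.15925019] 12.25 [ 536.85729062 -226.09127449  163.45464549]
```

View pics/m.png

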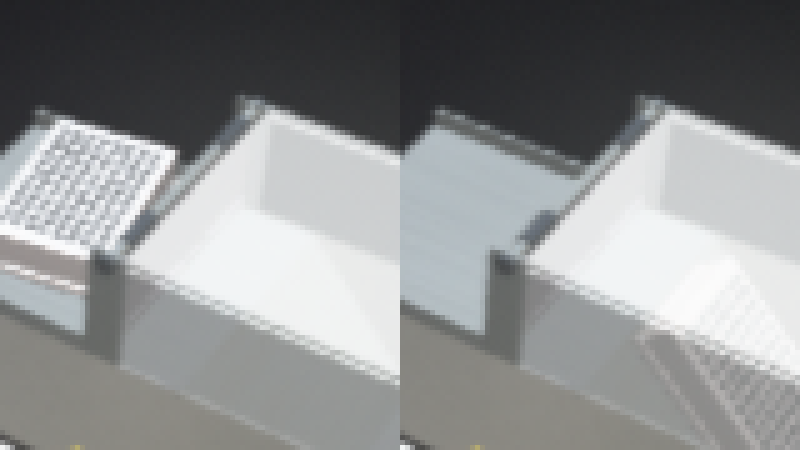

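```bash
python3 -c "
from cell import manip;print(manip.sign_off())"
```

```text
the job is handed in; nothing more can be done
None
```

The used plate is in the catch, the flap looks shut, and I handed the job in at about 12.3 s; `sign_off` gave no verdict.

**How it was done:** The moves keep the tool pointing straight down, so the fingers could not lean under the hinge rod. They stop about 4 mm short of the hinge. With its long side across, the plate would have stayed on the shelf. I stood the open fingers on either side of it and turned it about 90° on the shelf, without gripping or lifting. I then pushed its short end with two fingertips at about 0.15–0.18 m/s (commanded) until it tipped over the drop edge, and drew the fingers back.

During the turn I asked for a slightly narrower opening (at 5 N on the second of two calls). The gap barely moved (it read 93.0–93.5 mm), and I opened it again.

**Last checks:**
- **Plate:** two pictures 0.6 s apart show no movement. It leans on the ramp with its front edge on the catch floor. A free fit gave about 101 mm past the hinge and 62 mm up. A model resting on the ramp and floor gave about 107–115 mm and 62–65 mm. The two disagree by several mm (the free fit had one corner about 6 px off), but both meet the 85 and 75 mm limits.
- **Flap:** it looks the same as at the start in the scene picture. The pixel comparison around it in the top view did differ (up to 75 grey levels). I put that down to the plate no longer being on the shelf, but did not confirm it.
- **Clean plates, tip box and bottle:** unchanged in the top view (at most 5 grey levels).
- **Robot:** standing clear in free air, wrist force near zero.

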